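# Free the pantry torch and hold it shining on a tin

## Task

Unscrew the dock's wing nut anticlockwise about a quarter turn until the keeper lets go, draw the torch up out of its cup, and hold it raised in front of the low two-bay wire shelf, sloping lens down about halfway between upright and level, so that it points in under the wire deck, from straight in front, right at the wide low tin in one of the bays. Hold the lens more than 10 cm above the table and 10 to 30 cm from the tin, touching nothing but your gripper; the program finishes while still holding it there, steady. Leave everything else on the table and in the shelf where it is.

Things in the scene. Friction and masses are not known exactly. Their poses are not given: they have to be found in the camera images.
- torch: hand torch, 135 mm long, 0.14-0.28 kg, standing lens down in the dock's cup. Origin: centre of the lens face; z runs from lens to tail, so the light leaves along -z. Bright head 46 mm across for the first 36 mm, a 37 mm collar to 41 mm, then a straight round black barrel 30 mm across up to the tail at 135 mm. Round all over: its turn about z does not matter. Balance about 60 mm from the lens.
- dock: grey dock, fixed. Origin: on the table under the cup's axis. Foot 90 x 190 x 12 mm, y = -140 to +50. Cup at the origin, 64 mm outside, 52 inside, rim 46 high; seated lens at 12 mm, tail at 147. Clamp block 40 x 44, top at 72 mm, centred 100 mm from the cup towards dock -y; its steel keeper tongue (54-62 mm up) reaches over the shoulder of the torch's head and blocks lifting.
- nut (a joint): captive wing nut on top of the clamp block, axis vertical: 0 = fully tight, grows anticlockwise seen from above, stop at 1.6 rad; starts at 0 to 0.25. Loosening draws the keeper back 9.6 mm per rad; from about 0.9 rad the torch is free. Stiff (about 0.12 N m), has no spring, stays where left.
- nut_grip (a point): point on the nut's axis at the height to grip, 97 mm above the table. The wing is an upright steel plate 50 mm long, 10 thick, from 81 to 109 mm above the table; its length lies along this frame's x axis, which turns with the nut (at joint 0 along the dock's x axis).
- riser: low two-bay shelf riser, fixed: wooden base board 140 mm deep (x), 250 wide (y), 10 thick, under a steel-wire frame with a wire top deck at 135 mm. Origin: centre of its underside; its front is the -x side (x = -70 mm), facing roughly towards the robot, open under the deck. A wire hoop at y = 0 parts the two bays, each about 118 mm wide and 120 high.
- tin_mid (a point): middle of the wide low tin (80 mm across, 45 tall) that stands in one of the two bays, 60 mm to one side of the riser's middle (y = +60 or -60 mm); 22.5 mm above the bay floor.
- tin: that same wide low tin; origin at the centre of its underside, axes parallel to the riser's.
- jar: the narrower tall jar in the other bay, 60 mm across, 92 tall; not the one to light.
- can: bystander: tall tin, 74 mm across, 105 tall; origin under its middle.
- spread: bystander: squat jar with lid, 72 across, 95 tall; origin under its middle.
- oil: bystander: bottle, 64 across, 200 tall; origin under its middle.
- carton: bystander: upright carton 55 x 100 x 150 tall; origin under its middle.
- spoon: bystander: spoon with a wooden handle, lying flat.
- fish: bystander: low tin, 84 across, 35 tall, standing on the table outside the riser; origin under its middle.
- mug: bystander: mug, 80 across, 85 tall, empty; origin under its middle.
Mind the look-alikes: they are no part of the job. Leave any yellow look-alike of the torch alone.

How it is judged:
By the outcome, as a careful person would: the job done as asked, in the order asked, and still so for the second after the job is handed in, while the arm keeps its last pose, push and grip.
It also fails if it takes over 45 s, if anything falls off the work surface, if the arm or the gripper's body presses on something with over 40 N, if the wrist force passes 120 N, or if a joint passes its speed limit or range.

## Robot

A 6-joint arm with a two-finger parallel gripper is mounted at the origin on the work surface. World frame = base frame: x ahead of the robot, y to its left, z up, the work surface at z = 0. Lengths are in mm, angles in rad, forces in N, time in s.
With the tool pointing down it reaches from about 275 to 825 mm from the base axis. Payload 4.9 kg.
Tool frame: the origin (TCP) lies at the very end of the fingers, on their centre line; the grasp point (between the pads) lies 19 mm behind it; z points along the fingers, y is the line along which they close (so a half turn about z gives the same grasp; the last joint's range is limited). The gripper opens to 85 mm and grips with 20 to 120 N. Pads are 22 mm wide; open, the fingers measure 114 mm over their backs; the gripper's body (76 mm by 85 mm) begins 54 mm behind the grasp point. The pads swing forward as they close: fully open they stand 13 mm farther back than shut.
Start: joints at [1.149, 0.326, -0.193, 1.052, 0, 1.437], TCP at [156.108, 527.398, 231.281] pointing down, gripper open.
Joint ranges: [-2.65, 2.65], [-0.97, 1.79], [-1.3, 1.35], [-1.93, 2.1], [-1.47, 1.37], [-3.14, 3.14]. Speed limits (rad/s): [2.57, 2.57, 3.14, 3.14, 3.14, 3.14].

## Interface

Orientations are given as [roll, pitch, yaw] about the fixed x, y, z axes, in that order (R = Rz(yaw) Ry(pitch) Rx(roll)).
In Python, from bench import bot, solve_ik, imaging gives the robot as it stands. Calls block until the motion is done:
- bot.move_ptp(position, orientation): joint-space move of the TCP to a pose.
- bot.movel(position, rot=None, max_speed=150, threshold=None): straight line of the TCP; rot=None keeps the orientation; max_speed is the mean speed in mm/s. With threshold (N) it stops when the force on the tool has changed by that much, and returns True; else False.
- bot.move_j(angles): joint-space move.
- bot.grip(opening, effort=None): opening from 0.0 (shut) to 1.0 (fully open); effort is the grip in N (None keeps the last); returns when the fingers have stopped.
- bot.dwell(seconds).
- solve_ik(position, orientation): joint angles nearest the present ones, or None.
- bot.get_state(): the state.
- imaging.capture(name): name is "scene" or "top"; returns the picture (384x512x3 uint8, blue, green, red); there is no depth.
- imaging.camera_model(name): a dict with "K" (3x3 intrinsics, pixels), "position" and "rotation" of the camera in the world. Camera axes: x right, y up, looking along -z (the intrinsics and any distortion apply to the point x, -y, -z); pixel columns grow to the right and rows downward; lengths in mm; the calibration is good to about 2 mm. A picture is of the moment at which its call begins. camera_model takes no time and is no camera call.
A pose or a line that the arm cannot do raises bot.IKError and nothing moves.
- bot.sign_off(): hands the job in; it is judged then, once.
The state is a dict: "t": time; "qpos": joint angles; "joint_velocities": joint speeds; "effort": joint torques, N m; "tcp_pos": TCP position; "orientation": TCP orientation; "contact_force": force on the tool from outside, world axes, zero at the start; "wrist_torque": the same for the moment, N m; "opening": opening from 0.0 (shut) to 1.0 (fully open); "gripper_force": force on a finger pad.
Only numpy, scipy, OpenCV 4.12 (cv2) and the standard library are available. Lean on these libraries where they do the work, as an engineer would, in place of code of your own. Each camera call takes 0.05 s, during which the arm holds its last target. There are 200 camera calls.

## Working session

There is one attempt and no reset: what is moved stays moved. The work goes in short steps, each a Python script; the robot and the scene stay as the last script left them, time stands still between calls to the robot, and variables do not carry over. Pictures are saved under pics/ and viewed, at most 10 in all, crops included, and the job is handed in when it is done.

```bash
mkdir -p pics; ls; python3 - <<'E'
from bench import bot, imaging
import cv2, numpy as np
for n in("scene","top"):
    im=imaging.capture(n); cv2.imwrite(f"pics/{n}0.png",im); cv2.imwrite(f"pics/{n}0b.png",cv2.resize(im,(800,600),interpolation=cv2.INTER_CUBIC))
    print(n,imaging.camera_model(n))
print(bot.get_state())
E
```

```text
pics
scene {'K': array([[446.07176501,   0.        , 252.58394674],
       [  0.        , 446.07176501, 188.0673487 ],
       [  0.        ,   0.        ,   1.        ]]), 'position': array([1360.54260639,  357.34168808,  975.39070894]), 'rotation': array([ 8.06297532e-01, -7.08089494e-04,  1.98501745e+00])}
top {'K': array([[378.84897205,   0.        , 255.18050758],
       [  0.        , 378.84897205, 193.07554411],
       [  0.        ,   0.        ,   1.        ]]), 'position': array([ 301.13935057,  -22.17675659, 1393.42535945]), 'rotation': array([ 0.15725183,  0.0186333 , -1.57164746])}
{'t': 0.1, 'qpos': array([ 1.14876064e+00,  3.26855615e-01, -1.93458188e-01,  1.05201060e+00,
        1.87185648e-05,  1.43658585e+00]), 'joint_velocities': array([-0.00071272, -0.00023756,  0.00280604,  0.00055894, -0.00082035,
       -0.00068289]), 'effort': array([-1.86150623e-04, -4.44241083e+01,  2.63038158e+01,  7.92041479e-03,
       -2.72364869e-04, -7.28159250e-06]), 'tcp_pos': array([155.90572023, 526.90938863, 230.59760104]), 'orientation': array([-3.14008083e+00, -2.23018160e-04,  2.85376727e+00]), 'contact_force': array([ 0.76724058, -0.51734522,  0.08484267]), 'wrist_torque': array([-0.0275056 ,  0.02432817,  0.01398226]), 'gripper_force': 0.0, 'opening': 1.0039810782718788}
```

View pics/scene0b.png

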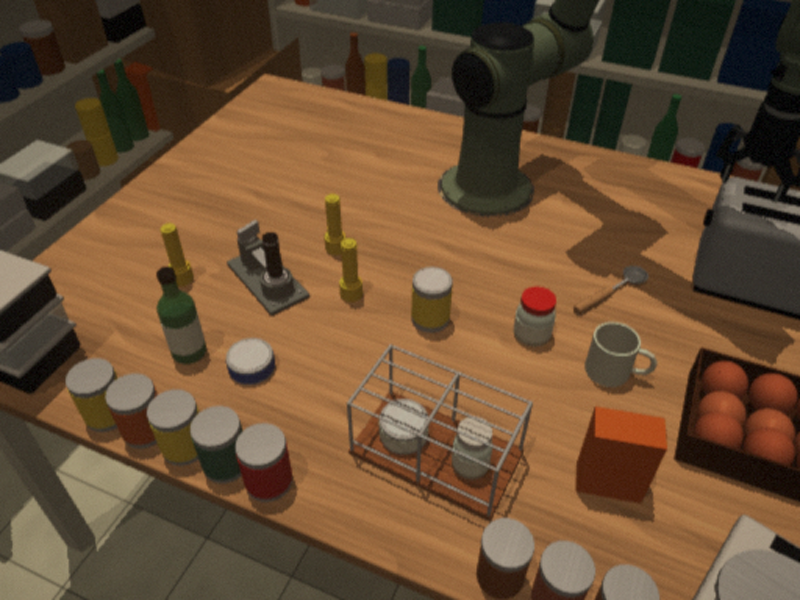

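View pics/top0b.png

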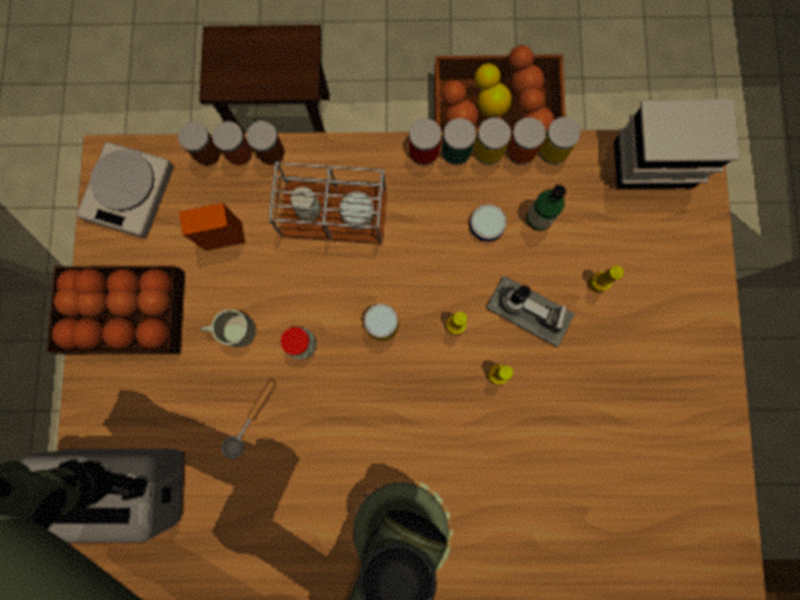

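The dock with the black torch is at scene (272,260) and top (517,297). The yellow look-alikes are at scene (174,255), (334,225) and (349,270). The riser's wide tin is at scene (403,425) and top (357,209), and the narrow tall jar is at scene (473,450) and top (304,205). The black torch in the grey dock is the one to take. I'll enlarge both areas to confirm and measure.

```bash
cat > h.py <<'E'
import numpy as np, cv2
from scipy.spatial.transform import Rotation as Ro
from scipy.optimize import least_squares
from bench import bot, solve_ik, imaging
CM={n:imaging.camera_model(n) for n in("scene","top")}
def proj(n,P):
    c=CM[n]; R=Ro.from_euler('xyz',c["rotation"]).as_matrix()
    p=(np.atleast_2d(P)-c["position"])@R*[1,-1,-1]
    q=p@c["K"].T; return q[:,:2]/q[:,2:]
def ray(n,uv,z):
    c=CM[n]; R=Ro.from_euler('xyz',c["rotation"]).as_matrix()
    d=R@(np.linalg.inv(c["K"])@[*uv,1]*[1,-1,-1]); return c["position"]+d*(z-c["position"][2])/d[2]
def crop(im,x0,y0,w,h,s):
    o=cv2.resize(im[y0:y0+h,x0:x0+w],None,fx=s,fy=s,interpolation=cv2.INTER_CUBIC)
    o=cv2.convertScaleAbs(o,alpha=1.5)
    for x in range(-(-x0//10)*10,x0+w,10):
        X=int((x-x0+.5)*s); cv2.line(o,(X,0),(X,8),(255,255,255),1); cv2.putText(o,str(x),(X,20),0,.4,(255,255,255),1)
    for y in range(-(-y0//10)*10,y0+h,10):
        Y=int((y-y0+.5)*s); cv2.line(o,(0,Y),(8,Y),(255,255,255),1); cv2.putText(o,str(y),(10,Y+4),0,.4,(255,255,255),1)
    return o
def rpose(x,y,yaw,pts):
    return np.atleast_2d(pts)@Ro.from_euler('z',yaw).as_matrix().T+[x,y,0]
E
python3 - <<'E'
from h import *
s=cv2.imread("pics/scene0.png");t=cv2.imread("pics/top0.png")
cv2.imwrite("pics/dock.png",np.hstack([crop(s,142,136,60,66,6.6),crop(t,308,172,60,66,6.6)]))
cv2.imwrite("pics/riser.png",np.vstack([crop(s,215,220,132,110,3.6),crop(t,165,98,132,60,3.4)][:1]+[np.zeros((1,475,3),np.uint8)]))
a=crop(s,218,218,126,112,4); b=crop(t,168,100,82,60,4)
c=np.zeros((600,800,3),np.uint8); c[:a.shape[0],:a.shape[1]]=a; c[600-240+0:600,800-328+0:]=0
c=np.zeros((448+0,504+296,3),np.uint8); c[:,:504]=a; b=crop(t,170,100,80,60,3.7); c[:b.shape[0],504:]=b
cv2.imwrite("pics/riser.png",c)
E
```

```text
(no output)
```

View pics/dock.png

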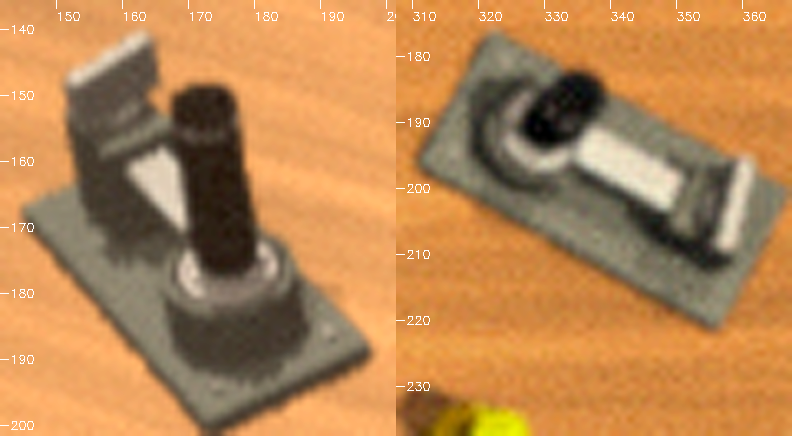

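View pics/riser.png

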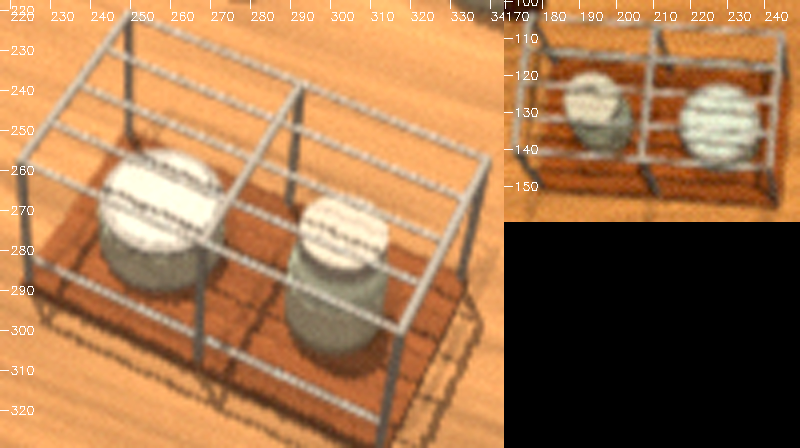

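```bash
cat > fit.py <<'E'
from h import *
S=lambda a,x0,y0,s,ox=0:(np.array(a,float)-[ox,0])/s+[x0-.5,y0-.5]
sd=S([(22,205),(207,430),(371,352)],142,136,6.6); td=S([(419,160),(490,30),(789,190),(717,327)],308,172,6.6,396)
sw=S([(66,80),(152,36)],142,136,6.6); tw=S([(747,155),(725,250)],308,172,6.6,396)
st=S([(204,100)],142,136,6.6); tt=S([(575,95)],308,172,6.6,396)
c=lambda a,b:[a,b,12]
def fd(p):
    x,y,w,n=p[:4]; D=lambda P:rpose(x,y,w,P); W=D([[0,-100,109]])+25*np.array([[np.cos(w+n),np.sin(w+n),0]])*[[1],[-1]]
    r=[proj("scene",D([c(45,-140),c(45,50),c(-45,50)]))-sd, proj("top",D([c(-45,50),c(45,50),c(45,-140),c(-45,-140)]))-td,
       proj("top",W)-tw, proj("scene",W)-sw, proj("scene",D([[0,0,147]]))-st, proj("top",D([[0,0,147]]))-tt]
    return np.vstack(r)
x0=ray("top",tt[0],147)
f=least_squares(lambda p:fd(p).ravel(),[x0[0],x0[1],-.47,.1],loss='soft_l1')
D=f.x
def tri(a,b):
    r=least_squares(lambda P:np.r_[(proj("scene",P)-a).ravel(),(proj("top",P)-b).ravel()],[500,0,50]);return r.x,np.sqrt(2*r.cost)
tin=S([(163,203)],218,218,4),S([(719,122)],170,100,3.7,504)
jar=S([(344,224)],218,218,4),S([(592,97)],170,100,3.7,504)
sr=S([(128,17),(22,157),(402,331),(488,158)],218,218,4)
def fr(p):
    x,y,w,a,b,h=p
    Pc=rpose(x,y,w,[[a,-b,h],[a,b,h],[-a,b,h],[-a,-b,h]])[[3,0,1,2]]
    return proj("scene",Pc)-sr
if __name__=="__main__":
    print("dock",D,"\n",fd(D).round(1).tolist())
    for n,q in(("torch tail",(st,tt)),("wing",(sw.mean(0)[None],tw.mean(0)[None])),("tin",tin),("jar",jar)): print(n,*tri(*q))
    g=least_squares(lambda p:np.r_[fr(p).ravel(),(p[5]-134)/1.,(p[3]-66)/5,(p[4]-121)/5],[500,0,0,66,121,134]); print("riser",g.x,fr(g.x).round(1).tolist())
    x,y,w,a,b,h=g.x
    s=cv2.imread("pics/scene0.png");t=cv2.imread("pics/top0.png")
    def draw(im,n,k,x0,y0,w_,h_):
        o=crop(im,x0,y0,w_,h_,k)
        def pl(P,col,cl=True):
            q=((proj(n,P)-[x0-.5,y0-.5])*k*8).astype(np.int32); cv2.polylines(o,[q],cl,col,1,cv2.LINE_AA,3)
        th=np.linspace(0,6.28,40); ci=lambda X,Y,r,z:np.c_[X+r*np.cos(th),Y+r*np.sin(th),z+0*th]
        for z in(0,10): pl(rpose(x,y,w,[[70,125,z],[70,-125,z],[-70,-125,z],[-70,125,z]]),(0,255,255))
        pl(rpose(x,y,w,[[a,b,h],[a,-b,h],[-a,-b,h],[-a,b,h]]),(0,255,0))
        T=tri(*tin)[0]; pl(ci(T[0],T[1],40,55),(255,0,0)); pl(ci(T[0],T[1],40,10),(255,0,0))
        J=tri(*jar)[0]; pl(ci(J[0],J[1],30,102),(255,0,255))
        DD=lambda P:rpose(*D[:3],P)
        pl(DD([c(45,50),c(45,-140),c(-45,-140),c(-45,50)]),(0,255,255))
        pl(DD(ci(0,0,15,147)),(0,255,0)); pl(DD(ci(0,0,32,46)),(255,0,0)); pl(DD(np.array([[20,-122,72],[20,-78,72],[-20,-78,72],[-20,-122,72]])),(255,0,255))
        n_=D[3]; R=Ro.from_euler('z',n_).as_matrix(); pl(DD(np.array([[25,5,109],[25,-5,109],[-25,-5,109],[-25,5,109.]])@R.T+[0,-100,0]),(0,0,255))
        return o
    A=draw(s,"scene",3.5,215,215,130,115);B=draw(t,"top",3.5,165,92,90,68)
    C=draw(s,"scene",4,142,132,62,72);E=draw(t,"top",4,308,172,66,50)
    o=np.zeros((600,800,3),np.uint8)
    for im,X,Y in((A,0,0),(B,470,0),(C,470,260),(E,0,402-2)):
        hh,ww=im.shape[:2]; hh=min(hh,600-Y);ww=min(ww,800-X); o[Y:Y+hh,X:X+ww]=im[:hh,:ww]
    cv2.imwrite("pics/ov.png",o)
E
python3 fit.py
```

```text
dock [ 5.23077738e+02 -2.66207455e+02 -5.27199890e-01  2.21617872e-01] 
 [[0.1, 0.4], [0.1, -0.3], [0.8, -0.6], [-0.4, 0.1], [0.6, -1.0], [1.0, 0.1], [0.4, 0.6], [0.5, 0.1], [-0.0, -0.4], [0.9, 0.9], [0.2, 0.1], [0.2, 1.1], [0.8, -0.3]]
torch tail [ 522.42323532 -264.9306678   150.52026697] 0.8942205032542819
wing [ 472.77281163 -352.96402194  110.43984622] 0.6969551059268916
tin [740.67374286 102.09700894  53.13121841] 0.6487436863266544
jar [748.32676398 219.80550629 107.51799612] 0.4491282525272106
riser [ 7.45140749e+02  1.60593483e+02 -8.28680094e-02  6.48396669e+01
  1.20103790e+02  1.33991306e+02] [[0.1, -0.7], [-0.0, 0.5], [0.1, -0.3], [-0.1, 0.5]]
```

View pics/ov.png

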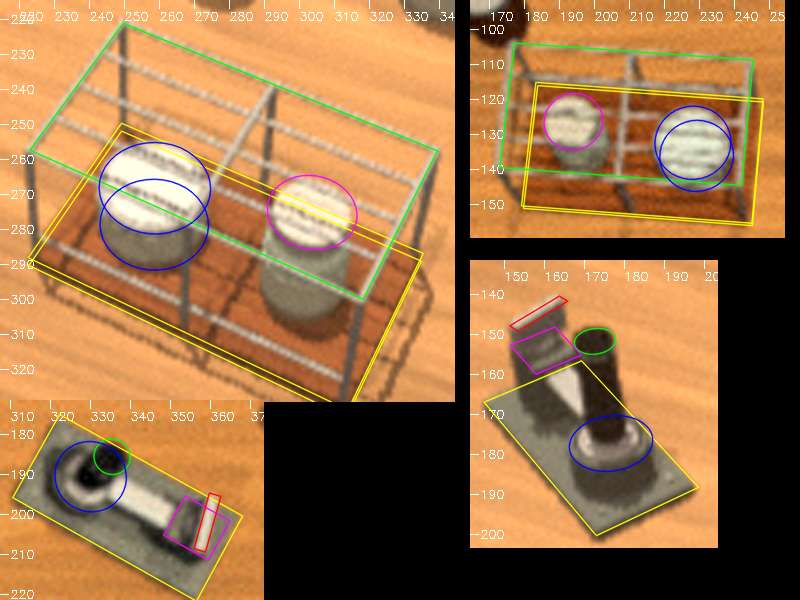

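The overlays fit both views. The dock is at (523,-266) with yaw -0.53 and nut about 0.22. The tin (blue) is in the riser's right-hand bay at y ≈ 102, with the jar next to it. Next: check IK, then grip the nut.

```bash
cat >> h.py <<'E'
DOCK=np.array([522.8,-265.8]); DY=-.527; NUT=np.array([472.8,-352.8]); N0=.222
TIN=np.array([740.5,101.5,32.5]); RW=-.076
def down(yaw): return [np.pi,0,(yaw+np.pi)%(2*np.pi)-np.pi]
def hold(d=180,slope=np.radians(43),g=73,flip=1):
    u=np.array([-np.cos(slope)*np.cos(RW),-np.cos(slope)*np.sin(RW),np.sin(slope)])
    y=flip*np.array([-np.sin(RW),np.cos(RW),0]); R=np.c_[np.cross(y,-u),y,-u]
    L=TIN+d*u; return L, L+g*u, Ro.from_matrix(R).as_euler('xyz')
def st(): s=bot.get_state(); return {k:np.round(s[k],3) for k in("t","qpos","tcp_pos","contact_force","wrist_torque","gripper_force","opening")}
E
python3 - <<'E'
from h import *
for f in(1,-1): L,T,o=hold(flip=f); print(L,T,o,solve_ik(T,o))
yaw=DY+N0+np.pi
print(solve_ik([*DOCK,100],down(DY)),solve_ik([*DOCK,100],down(DY+np.pi)))
bot.move_ptp([*NUT,230],down(yaw)); bot.grip(.6,30)
print(st())
bot.movel([*NUT,80],max_speed=120,threshold=15)
print(st())
bot.grip(0,30); print(st())
E
```

```text
[609.23633766 111.49529002 155.25970481] [556.00163015 115.54893541 205.0455851 ] [3.14159265 0.82030475 3.06559265] [ 0.17082323  0.0453733  -1.05177906 -0.33129657 -0.1796526   0.17017484]
[609.23633766 111.49529002 155.25970481] [556.00163015 115.54893541 205.0455851 ] [ 3.14159265 -0.82030475 -0.076     ] [ 0.17082323  0.0453733  -1.05177906 -0.33129657 -0.1796526  -2.97141781]
[-0.59618216  0.50743948 -0.27267046  0.79068639  0.          3.07241049] [-0.59618216  0.50743948 -0.27267046  0.79068639  0.         -0.06918216]
{'t': np.float64(3.8), 'qpos': array([-0.766,  0.401, -0.085,  1.084, -0.   , -0.461]), 'tcp_pos': array([ 472.851, -352.737,  230.002]), 'contact_force': array([ 0.067, -0.372, -0.28 ]), 'wrist_torque': array([-0.013, -0.058, -0.024]), 'gripper_force': np.float64(0.0), 'opening': np.float64(0.603)}
{'t': np.float64(5.2), 'qpos': array([-0.766,  0.535, -0.282,  0.752,  0.   , -0.461]), 'tcp_pos': array([ 473.26 , -353.218,   80.768]), 'contact_force': array([-0.463, -0.551, -0.337]), 'wrist_torque': array([-0.01 ,  0.012, -0.021]), 'gripper_force': np.float64(0.0), 'opening': np.float64(0.597)}
{'t': np.float64(5.642), 'qpos': array([-0.767,  0.534, -0.281,  0.752, -0.002, -0.461]), 'tcp_pos': array([ 473.38 , -354.556,   81.466]), 'contact_force': array([-2.237, -1.574,  6.478]), 'wrist_torque': array([-0.367,  0.296,  0.107]), 'gripper_force': np.float64(33.294), 'opening': np.float64(0.109)}
```

```bash
python3 - <<'E'
from h import *
bot.grip(0,60)
q=bot.get_state()["qpos"].copy(); q0=q[5]
for d in(.3,.6,.9,1.15):
    q[5]=q0-d; bot.move_j(q); s=st(); print(d,s["qpos"][5],bot.get_state()["orientation"],s["contact_force"],s["wrist_torque"],s["opening"],s["tcp_pos"])
im=imaging.capture("scene"); cv2.imwrite("pics/s1.png",im)
bot.grip(.5); print(st())
p=bot.get_state()["tcp_pos"]; bot.movel([p[0],p[1],240])
s=imaging.capture("scene");t=imaging.capture("top")
cv2.imwrite("pics/n1.png",np.hstack([crop(s,142,136,60,66,6.6),crop(t,308,172,60,66,6.6)]))
print(st())
E
```

```text
0.3 -0.759 [-3.13881086e+00  1.46603113e-03  3.13387127e+00] [-0.758  1.359  0.372] [ 0.434 -0.092  0.118] 0.108 [ 473.366 -354.078   81.566]
0.6 -1.057 [-3.13933935e+00  6.06906950e-04 -2.85036664e+00] [-0.076  4.677  2.78 ] [1.109 0.026 0.103] 0.104 [ 473.271 -353.559   81.551]
0.9 -1.359 [-3.14008655e+00  1.03234552e-04 -2.54917857e+00] [-0.072  5.543  4.295] [1.308 0.151 0.137] 0.1 [ 473.074 -353.147   81.552]
1.15 -1.609 [-3.14090078e+00 -2.54987982e-04 -2.29909158e+00] [-0.452  5.978  4.605] [1.546 0.31  0.126] 0.106 [ 472.771 -352.815   81.525]
{'t': np.float64(7.858), 'qpos': array([-0.767,  0.534, -0.281,  0.751, -0.002, -1.611]), 'tcp_pos': array([ 473.416, -355.058,   81.591]), 'contact_force': array([-0.623,  0.101, -0.06 ]), 'wrist_torque': array([-0.027, -0.027, -0.022]), 'gripper_force': np.float64(0.0), 'opening': np.float64(0.499)}
{'t': np.float64(9.167), 'qpos': array([-0.767,  0.397, -0.068,  1.104, -0.002, -1.612]), 'tcp_pos': array([ 472.94 , -354.603,  238.831]), 'contact_force': array([ 0.573, -0.107,  0.517]), 'wrist_torque': array([-0.002, -0.029, -0.044]), 'gripper_force': np.float64(0.0), 'opening': np.float64(0.503)}
```

View pics/n1.png

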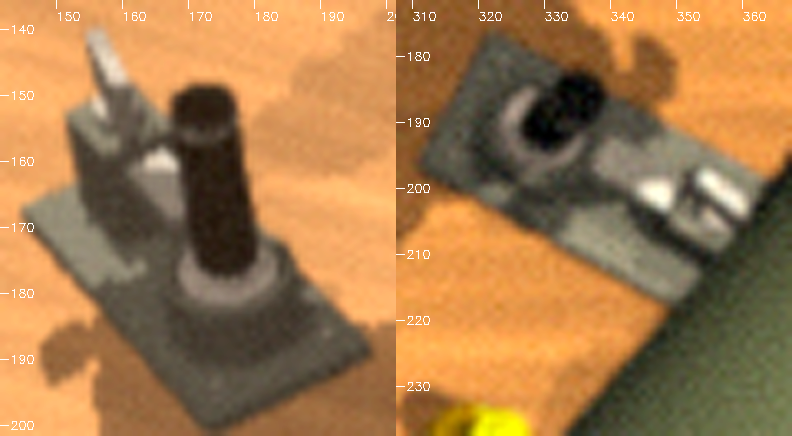

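The wing now lies nearly along the dock's long axis, about 1.37 rad, and the keeper has drawn clear of the head: top view shows a gap between (335,195) and (342,195). Next I'll grip the torch.

```bash
python3 - <<'E'
from h import *
bot.grip(.75,30)
bot.move_ptp([*DOCK,240],down(DY+np.pi))
hit=bot.movel([*DOCK,86],max_speed=130,threshold=12); print(hit,st())
bot.grip(0,30); print(st())
E
```

```text
False {'t': np.float64(12.217), 'qpos': array([-0.596,  0.523, -0.286,  0.761,  0.   , -0.069]), 'tcp_pos': array([ 523.385, -266.205,   86.836]), 'contact_force': array([ 0.344,  0.13 , -0.253]), 'wrist_torque': array([ 0.051, -0.042,  0.01 ]), 'gripper_force': np.float64(0.0), 'opening': np.float64(0.753)}
{'t': np.float64(12.617), 'qpos': array([-0.596,  0.523, -0.286,  0.761, -0.   , -0.069]), 'tcp_pos': array([ 523.117, -266.195,   86.588]), 'contact_force': array([-0.473, -0.954,  2.417]), 'wrist_torque': array([-0.095,  0.124, -0.01 ]), 'gripper_force': np.float64(32.134), 'opening': np.float64(0.342)}
```

```bash
python3 - <<'E'
from h import *
bot.grip(0,70)
p=bot.get_state()["tcp_pos"]
print(bot.movel([p[0],p[1],p[2]+25],max_speed=50,threshold=15),st())
print(bot.movel([p[0],p[1],320],max_speed=150,threshold=15),st())
s=imaging.capture("scene");t=imaging.capture("top")
cv2.imwrite("pics/l1.png",np.hstack([crop(s,130,80,90,130,4.4),crop(t,290,130,90,130,4.4)]))
E
```

```text
False {'t': np.float64(13.5), 'qpos': array([-0.596,  0.495, -0.259,  0.817,  0.   , -0.069]), 'tcp_pos': array([ 523.09 , -266.124,  111.708]), 'contact_force': array([-0.367,  0.326, -1.94 ]), 'wrist_torque': array([0.021, 0.018, 0.057]), 'gripper_force': np.float64(68.81), 'opening': np.float64(0.337)}
False {'t': np.float64(15.042), 'qpos': array([-0.596,  0.359,  0.078,  1.291, -0.   , -0.069]), 'tcp_pos': array([ 522.744, -265.955,  319.03 ]), 'contact_force': array([ 0.415,  0.281, -2.216]), 'wrist_torque': array([-0.013, -0.019,  0.058]), 'gripper_force': np.float64(68.818), 'opening': np.float64(0.333)}
```

View pics/l1.png

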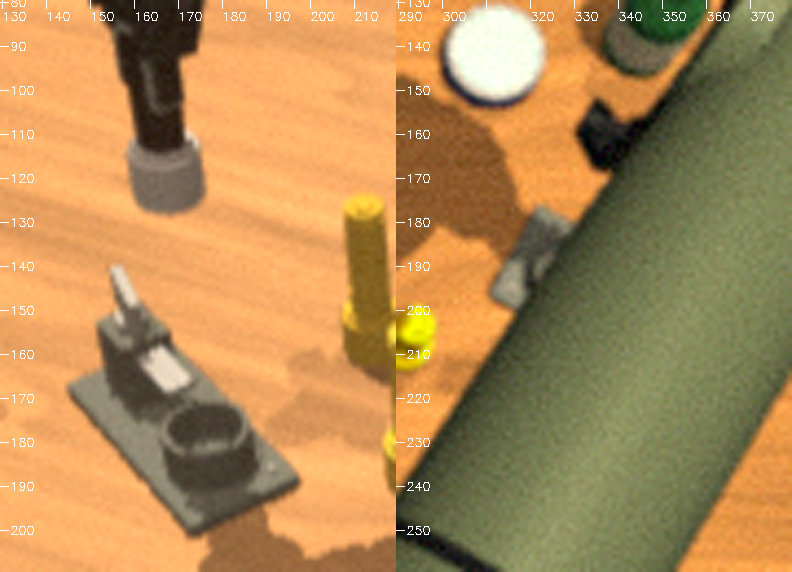

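The torch is out of the cup and held straight, with the head at scene (166,113). Everything else is undisturbed. Next: carry it to a raised pre-pose, then down to the hold.

```bash
python3 - <<'E'
from h import *
L,T,o=hold(g=74.6)
bot.move_ptp(T+[-20,0,80],o); print(st())
print(bot.movel(T,max_speed=80,threshold=15)); bot.dwell(.5); print(L,T,st(),bot.get_state()["orientation"],o)
s=imaging.capture("scene");t=imaging.capture("top")
a=crop(s,200,170,150,150,4);b=crop(t,170,90,100,120,2)
a=np.hstack([a,np.zeros((600,200,3),np.uint8)]); a[:240,600:]=b; cv2.imwrite("pics/f1.png",a)
# predicted torch axis ends
u=(T-L)/np.linalg.norm(T-L); print(proj("scene",[L,L+41*u,L+135*u]).round(1),proj("top",[L,L+135*u]).round(1))
E
```

```text
{'t': np.float64(16.575), 'qpos': array([ 0.181, -0.159, -0.952, -0.027, -0.188,  0.178]), 'tcp_pos': array([535.661, 115.262, 286.79 ]), 'contact_force': array([ 0.514, -0.429, -2.143]), 'wrist_torque': array([-0.003,  1.016, -0.003]), 'gripper_force': np.float64(68.909), 'opening': np.float64(0.333)}
False
[609.23633766 111.49529002 155.25970481] [554.83484204 115.63778244 206.13678247] {'t': np.float64(18.258), 'qpos': array([ 0.172,  0.041, -1.052, -0.327, -0.18 ,  0.171]), 'tcp_pos': array([554.836, 115.687, 206.233]), 'contact_force': array([ 1.208, -0.568, -1.069]), 'wrist_torque': array([0.032, 1.012, 0.039]), 'gripper_force': np.float64(68.911), 'opening': np.float64(0.335)} [3.14155948 0.82045183 3.06566224] [3.14159265 0.82030475 3.06559265]
[[282.7 206.7]
 [288.3 191.6]
 [301.1 156.9]] [[222.2 160.4]
 [216.2 184.3]]
```

View pics/f1.png

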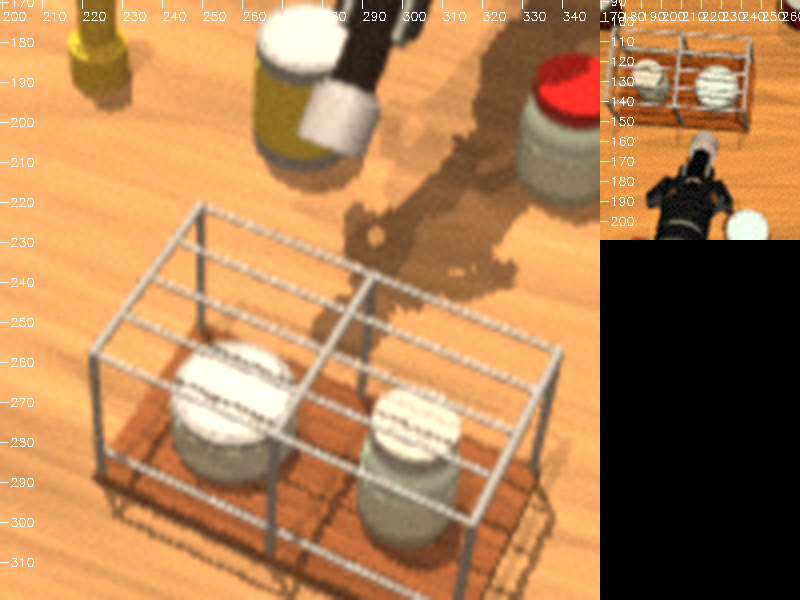

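```bash
python3 - <<'E'
from h import *
L,T,o=hold(g=74.6); u=(T-L)/np.linalg.norm(T-L)
e=np.array([-u[1],u[0],0]);e/=np.linalg.norm(e);f=np.cross(u,e); th=np.linspace(0,6.28,50)
out=[]
for n,x0,y0 in(("scene",260,160),("top",195,145)):
    im=imaging.capture(n); k=8; o=crop(im,x0,y0,48,60,k)
    for s,r,c in((0,23,(0,255,0)),(36,23,(255,0,0)),(41,15,(0,0,255)),(60,15,(0,0,255))):
        P=L+s*u+r*(np.outer(np.cos(th),e)+np.outer(np.sin(th),f))
        cv2.polylines(o,[((proj(n,P)-[x0-.5,y0-.5])*k*8).astype(np.int32)],True,c,1,cv2.LINE_AA,3)
    out.append(o)
cv2.imwrite("pics/f2.png",np.hstack(out)); print(st())
E
```

```text
{'t': np.float64(18.458), 'qpos': array([ 0.172,  0.041, -1.052, -0.327, -0.18 ,  0.171]), 'tcp_pos': array([554.828, 115.62 , 206.131]), 'contact_force': array([ 0.087,  0.089, -2.63 ]), 'wrist_torque': array([ 0.072,  1.05 , -0.002]), 'gripper_force': np.float64(68.91), 'opening': np.float64(0.334)}
```

View pics/f2.png

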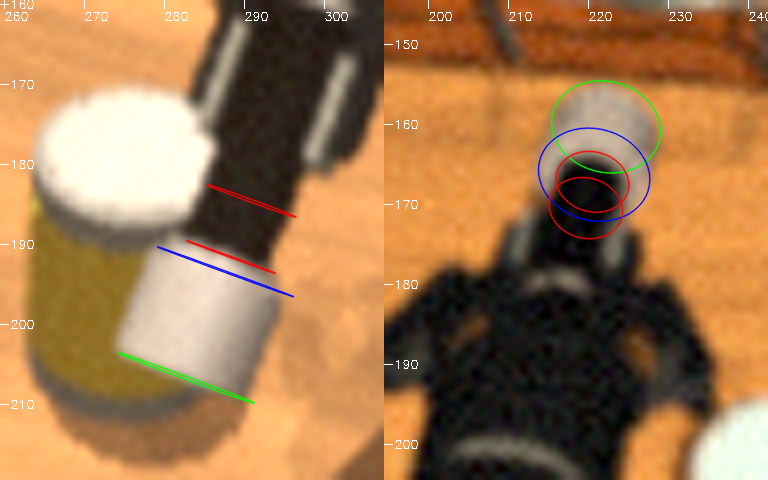

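The head outline in both views matches the predicted pose to within about 1 px (2-3 mm). That puts the lens about 155 mm up, 180 mm from the tin, at a 43° slope, aimed at the tin and touching nothing but the gripper. Handing in.

```bash
python3 -c "
from bench import bot
print(bot.sign_off())"
```

```text
the job is handed in; nothing more can be done
None
```

I handed the job in after about 18.5 s on the robot's clock: the nut is unscrewed about 1.15 rad, the torch is out of its cup and held steady at about 43°, lens about 155 mm up and 180 mm from the tin's middle, pointing in under the deck at the wide low tin, though no verdict came back.

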